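# Index the fixture and hold a block against its sprung fence

## Robot

A 7-joint arm with a two-finger parallel gripper is mounted at the origin on a cart in front of the work surface, level with it; the furniture and walls round the work are solid. World frame = base frame: x ahead of the robot, y to its left, z up, the work surface at z = 0. Lengths are in m, angles in rad, forces in N, time in s.
With the tool pointing down it reaches from about 0.35 to 0.9 m from the base axis. Payload 8.1 kg.
Tool frame: the origin (TCP) lies between the finger pads; the fingertips stand 22 mm ahead of it and the grasp point (between the pads) lies 3 mm ahead of it (arm.tip_reach is the distance from the TCP to the fingertips, in m); z points along the fingers, y is the line along which they close (so a half turn about z gives the same grasp; the last joint's range is limited). The gripper opens to 92 mm and grips with 3 to 60 N. Pads are 19 mm wide; open, the fingers measure 130 mm over their backs; the gripper's body (75 mm by 190 mm) begins 47 mm behind the grasp point.
Start: joints at [1.1, 0.434, 0.025, 1.573, -0.012, 1.134, -0.075], TCP at [0.225, -0.583, 0.249] pointing down, gripper open.
Joint ranges: [-2.62, 2.62], [-0.44, 2.09], [-1.27, 1.32], [0.08, 2.57], [-1.32, 4.46], [0.12, 2], [-2.74, 2.74]. Speed limits (rad/s): [2.22, 2.22, 3.01, 3.01, 3.14, 3.14, 3.14].

## Interface

Orientations are given as a rotation vector (axis times angle).
In Python, from cell import telemetry, vision, job, arm gives the robot as it stands. The module is installed in compiled form; this text tells all that it offers.
- The arm moves only by the shell command python3 -m creep 'ROWS' [FORCE]. ROWS is text: rows parted by semicolons, each of 7 numbers parted by spaces: the finger opening in cm, from 0 to 9.18, then the shift along the tool's x, y, z in cm, then the turn, a rotation vector about the tool's x, y, z in degrees. A call has 1 to 5 rows; each row is the pose to reach, as a shift and turn from the pose commanded when the call began, along the tool's axes at that moment; what a row does not reach only later rows make up. A row lasts 1/8 s, in which the tool goes at most 62.5 mm and 10.7 degrees, less where a joint would pass 70% of its speed; a pose out of reach is approached as far as the arm can. A call with a gripper value outside its range is refused whole. The fingers move at their own pace and stop on an object; FORCE is the grip in N (left out, the last holds). Time passes only in rows, so rows that repeat a pose let the fingers close. It gives the time, the measured TCP pose, the force, the opening and the grip force at its end, in the units of the state.
- telemetry.observe(): the state, without advancing time (a new reading comes with each control period).
- vision.get_image(name): name is "scene" or "top" or "wrist"; returns the picture (480x640x3 uint8, red, green, blue); there is no depth.
- vision.camera_info(name): a dict with "fov_y" (degrees; the focal length in pixels is half the picture's height over the tangent of half this angle, whatever the lens; pixels are square), "cx", "cy" (the principal point, pixels), "extrinsics" (4x4, takes a point from camera to world coordinates). Camera axes: x right, y down, z forward; pixel columns grow to the right and rows downward; lengths in m; the calibration is good to about 2 mm. The wrist camera is an equidistant fisheye: a pixel r from the principal point sees the ray r / f radians off the axis. A picture is of the moment at which its call begins: read the wrist's pose just before it. camera_info takes no time and is no camera call; for the wrist camera it gives the pose at the moment of the call.
- job.sign_off(): hands the job in; it is judged then, once.
The state is a dict: "clock": time; "joints": joint angles; "dq": joint speeds; "joint_efforts": joint torques, N m; "position": TCP position; "ee_rot": TCP orientation; "force": force on the tool from outside, world axes, zero at the start; "ft_torque": the same for the moment, N m; "width": opening from 0.0 (shut) to 1.0 (fully open); "gripper_force": force on a finger pad.
Only numpy, scipy, OpenCV 4.12 (cv2) and the standard library are available. Lean on these libraries where they do the work, as an engineer would, in place of code of your own. Each camera call takes 0.05 s, during which the arm holds its last target. There are 200 camera calls.

## Task

Turn the indexing table anticlockwise by its handle post until it meets its stop, then fetch the loose drilled aluminium block nearest the table, set it flat on the table and push it end-on, square and centred, against the sprung fence pad. Press until the pad has gone back about 10 mm, which is a push of about 10 N, never bottoming the spring, and keep pressing steadily with the block in the gripper: the program finishes while holding it so, ready for a colleague to fasten it. Leave the V-block and the other things on the bench alone.

Things in the scene. Friction and masses are not known exactly. Their poses are not given: they have to be found in the camera images.
- fixture: Indexing fixture screwed to the bench (fixed): grey square base plate 250 x 250 x 18 mm carrying a dark round turntable, 230 mm in diameter, its top 36 mm above the bench. Origin: centre of the base plate's underside, below the turntable's axis. Its x axis is the direction in which the fence pad yields once the table is at its stop (roughly away from the robot); z up.
- turntable (a joint): Angle of the turntable about its upright axis, anticlockwise from above, rad; 1.4 = at its stop (a hard stop, the working position, where the table's axes agree with the fixture's); starts between 0 and 0.4. Stiff, about 0.25 N m of friction, so it stays where it is left; about 3 N at the handle post turns it.
- table_centre (a point): Centre of the turntable's flat top (36 mm above the bench); its x axis turns with the table and points from the axis squarely at the fence pad.
- post_top (a point): Top centre of the upright round steel handle post on the turntable: 18 mm in diameter, standing 45 mm above the turntable's top, 90 mm from the axis, at 215 degrees anticlockwise from the table's x axis. A 26 mm collar, 4 mm high, at its foot.
- pad (a joint): How far the sprung fence pad has been pushed back, m: 0 = free, full travel 0.025. Spring of 1000 N/m without preload, so 0.010 is 10 N. It yields along the table's +x.
- pad_face (a point): Centre of the front face of the fence pad, a steel plate 44 mm wide, 12 mm thick, from 2 to 34 mm above the turntable's top; axes as the table's, so the face looks to -x. Free, the face lies 35 mm from the turntable's axis and the gap between the pad's back and the grey fence housing behind it (66 mm wide, 34 mm high) is 30 mm; pressed right, 20 mm.
- block: Loose aluminium block, 32 x 48 x 20 mm (x, y, z), about 75 g, with a hole drilled in its top. Origin: centre of its underside. It starts lying flat on the bench 0.2 to 0.5 m right of the fixture centre (a similar piece twice as far right belongs to the room and is not meant). Its 32 mm wide end, either end, goes against the pad, so that its y axis lies along the fixture's x axis.
- v_block: Steel V-block, 44 x 48 x 34 mm, with a V groove in its top, on the bench right of the fixture; not part of the job, and it may lie where the block is expected (nearer or farther). Origin: centre of its underside.
- driver: Screwdriver, 201 mm long, lying on the bench left of the fixture; leave alone.
- bolt: Bolt, 50 mm long, lying on the bench left of the fixture; leave alone.
- spanner: Spanner, 146 mm long, lying on the bench left of the fixture; leave alone.

How it is judged:
By the outcome, as a careful person would: the job done as asked, in the order asked, and still so for the second after the job is handed in, while the arm keeps its last pose, push and grip.
It also fails if it takes over 62 s, if anything falls off the work surface, if the arm or the gripper's body presses on something with over 40 N, if the wrist force passes 120 N, or if a joint passes its speed limit or range.

## Working session

There is one attempt and no reset: what is moved stays moved. The work goes in short steps, Python scripts to look and compute and a shell command to move; the robot and the scene stay as the last step left them, time stands still between calls to the robot, and variables do not carry over. Pictures are saved under pics/ and viewed, at most 10 in all, crops included, and the job is handed in when it is done.

```bash
mkdir -p pics; python3 - <<'E'
from cell import telemetry, vision
import cv2, numpy as np
np.set_printoptions(precision=4,suppress=True)
o=telemetry.observe(); print(o)
for n in("scene","top"):
    im=vision.get_image(n); cv2.imwrite(f"pics/{n}0.png",im[...,::-1]); i=vision.camera_info(n); print(n,i)
print(vision.camera_info("wrist"))
E
```

```text
{'clock': 0.0, 'joints': array([ 1.1004,  0.4352,  0.025 ,  1.5741, -0.0116,  1.134 , -0.0751]), 'dq': array([-0.0003, -0.0003,  0.    ,  0.    , -0.0012,  0.002 ,  0.0002]), 'joint_efforts': array([  0.0001, -66.7852,   0.9851, -31.4465,  -0.0605,   0.0429,
         0.0002]), 'position': array([ 0.2245, -0.5828,  0.2479]), 'ee_rot': array([-3.0871, -0.5741,  0.0007]), 'force': array([-0.35  , -0.8629, -0.2712]), 'ft_torque': array([-0.0277, -0.0062, -0.0326]), 'gripper_force': 0.0, 'width': 1.0031864512739401}
scene {'fov_y': 45.4628830336309, 'cx': 315.21690950876086, 'cy': 242.29122759564444, 'extrinsics': array([[ 0.8955, -0.2098,  0.3925, -0.0943],
       [-0.4448, -0.4529,  0.7727, -1.1606],
       [ 0.0157, -0.8665, -0.4989,  0.8541],
       [ 0.    ,  0.    ,  0.    ,  1.    ]])}
top {'fov_y': 51.15448622950073, 'cx': 323.2850925142593, 'cy': 246.52666781326093, 'extrinsics': array([[ 0.018 , -0.9871,  0.1588,  0.3733],
       [-0.9995, -0.0138,  0.0275,  0.0359],
       [-0.0249, -0.1592, -0.9869,  1.1123],
       [ 0.    ,  0.    ,  0.    ,  1.    ]])}
{'fov_y': 65.70646984690485, 'cx': 326.09727376927606, 'cy': 237.78500354610662, 'extrinsics': array([[ 0.359 , -0.8919, -0.2752,  0.2991],
       [-0.9334, -0.3434, -0.1044, -0.5543],
       [-0.0014,  0.2943, -0.9557,  0.3833],
       [ 0.    ,  0.    ,  0.    ,  1.    ]])}
```

View pics/top0.png

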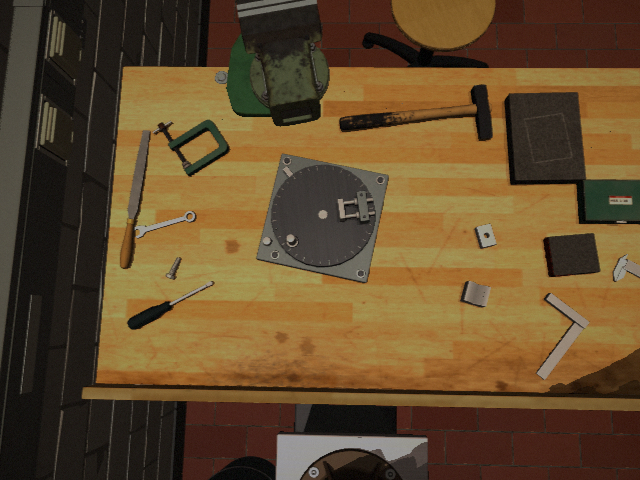

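View pics/scene0.png

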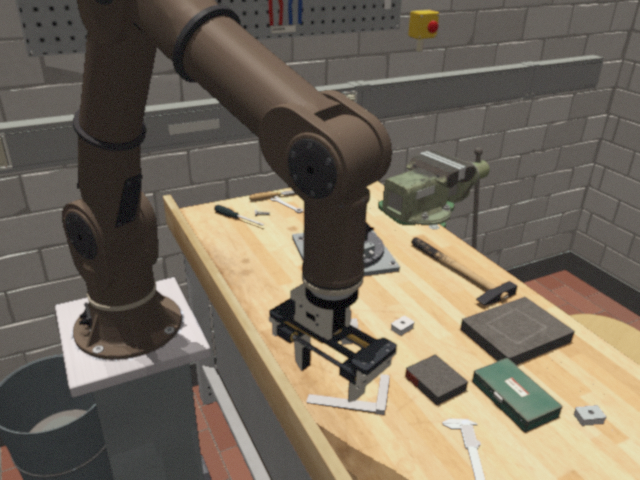

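The top view shows the fixture centred near (322,214), with the post at (292,239) and the pad and fence at (345–372,207). The drilled block is at (485,236) and the V-block at (476,293). The scene view shows the gripper over the right front of the bench.

```bash
cat > h.py <<'E'
import numpy as np, cv2
from cell import vision, telemetry
from scipy.spatial.transform import Rotation as R
np.set_printoptions(precision=4,suppress=True)
def cast(uv,z,name="top",info=None):
    i=info or vision.camera_info(name); f=240/np.tan(np.radians(i["fov_y"]/2)); T=i["extrinsics"]
    p=(np.array(uv,float).reshape(-1,2)-[i["cx"],i["cy"]])/f
    if name=="wrist":
        t=np.linalg.norm(p,axis=1,keepdims=True); d=np.c_[p*np.sinc(t/np.pi)/1,np.cos(t)]
    else: d=np.c_[p,np.ones(len(p))]
    d=d@T[:3,:3].T; return T[:3,3]+d*((z-T[2,3])/d[:,2:])
def project(P,name="top",info=None):
    i=info or vision.camera_info(name); f=240/np.tan(np.radians(i["fov_y"]/2)); T=i["extrinsics"]
    c=(np.atleast_2d(P)-T[:3,3])@T[:3,:3]
    if name=="wrist":
        r=np.linalg.norm(c[:,:2],axis=1,keepdims=True); t=np.arctan2(r,c[:,2:]); q=c[:,:2]/r*t
    else: q=c[:,:2]/c[:,2:]
    return q*f+[i["cx"],i["cy"]]
def totool(P):
    "world point -> offset from the measured TCP in tool axes, cm"
    o=telemetry.observe(); return 100*R.from_rotvec(o["ee_rot"]).inv().apply(np.array(P)-o["position"])
E
python3 - <<'E'
from h import *
im=cv2.imread("pics/top0.png")
print("table c",cast([322,214.5],.036),"post",cast([291.5,238],.081),"block",cast([485,236],.02), "vb",cast([476,293],.034))
# base plate bolts
print(cast([[287,160],[381,180],[361,273],[275,255]],.018)); print("pad mid",cast([341,208],.07))
print("tcp px",project(telemetry.observe()["position"]))
a=cv2.resize(im[145:290,250:400],None,fx=4,fy=4,interpolation=cv2.INTER_CUBIC)
b=cv2.resize(im[215:311,455:505],None,fx=4,fy=4,interpolation=cv2.INTER_CUBIC)
c=np.zeros((580,800,3),np.uint8); c[:,:600]=a; c[:384,600:]=b; cv2.imwrite("pics/crop0.png",c)
E
```

```text
table c [[0.6177 0.0699 0.036 ]] post [[0.5564 0.1314 0.081 ]] block [[ 0.5774 -0.2886  0.02  ]] vb [[ 0.451  -0.2614  0.034 ]]
[[ 0.7479  0.1526  0.018 ]
 [ 0.703  -0.061   0.018 ]
 [ 0.4918 -0.0173  0.018 ]
 [ 0.5289  0.1728  0.018 ]]
pad mid [[0.6247 0.0286 0.07  ]]
tcp px [[716.6521 427.3835]]
```

View pics/crop0.png

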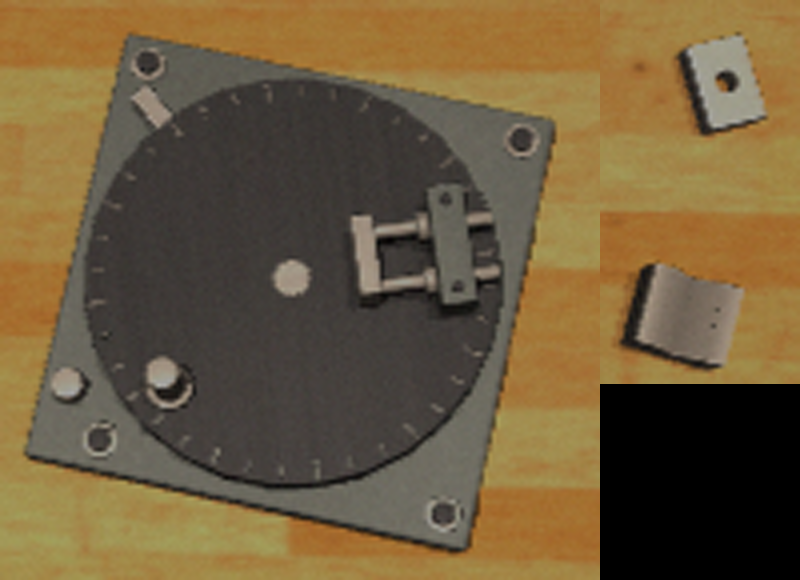

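The crop gives the plate corners at (127,35), (553,120), (468,548) and (27,457). The block top runs from (685,45) to (767,118) and has the hole; the grooved V-block is below it.

```bash
cat >> h.py <<'E'
def rel(P,yaw_y,o=None):
    "shift in tool axes (cm) and tool z turn (deg) from the measured pose to TCP P pointing down with tool y at yaw_y deg"
    o=o or telemetry.observe(); A=R.from_rotvec(o["ee_rot"])
    y=np.radians(yaw_y); Y=np.array([np.cos(y),np.sin(y),0]); Z=np.array([0,0,-1.]); B=R.from_matrix(np.c_[np.cross(Y,Z),Y,Z])
    return 100*A.inv().apply(np.array(P)-o["position"]), np.degrees((A.inv()*B).as_rotvec())
E
python3 - <<'E'
from h import *
cr=lambda p:np.array(p)/4+[250,145]
C=cast(cr([[127,35],[553,120],[468,548],[27,457]]),.018)[:,:2]
print(C,"c",C.mean(0),"sides",[np.linalg.norm(C[i]-C[i-1]) for i in range(4)])
for a,b in((3,0),(2,1)): d=C[b]-C[a]; print("x yaw",np.degrees(np.arctan2(d[1],d[0])))
for a,b in((1,0),(2,3)): d=C[b]-C[a]; print("y yaw-90",np.degrees(np.arctan2(d[1],d[0]))-90)
c=cast(cr([291,278]),.037)[0]; p=cast(cr([162,372]),.081)[0]; print("hub",c,"post",p, np.hypot(*(p-c)[:2]),np.degrees(np.arctan2(p[1]-c[1],p[0]-c[0])))
B=cast(np.array([[685,45],[740,33],[767,118],[708,132]])/4+[455-150,215] ,.02)[:,:2]; print(B.mean(0),[np.linalg.norm(B[i]-B[i-1]) for i in range(4)])
for a,b in((3,0),(2,1)): d=B[b]-B[a]; print("blk yaw",np.degrees(np.arctan2(d[1],d[0])))
print("move",rel([p[0],p[1],.2],45))
E
```

```text
[[ 0.7627  0.1651]
 [ 0.7148 -0.0773]
 [ 0.4723 -0.0305]
 [ 0.5188  0.2129]] c [0.6172 0.0675] sides [np.float64(0.24846378245002226), np.float64(0.2470716593640956), np.float64(0.2469789950226515), np.float64(0.24773813260366412)]
x yaw -11.088331060400796
x yaw -10.934277262836938
y yaw-90 -11.167368241748065
y yaw-90 -10.823553106204159
hub [0.6175 0.0683 0.037 ] post [0.5563 0.1335 0.081 ] 0.08945614970093836 133.13121165989932
[ 0.5787 -0.2914] [np.float64(0.049635892671569856), np.float64(0.031128407813227347), np.float64(0.04907894652288607), np.float64(0.033322451485375236)]
blk yaw 12.829938760705327
blk yaw 15.380910667926218
move (array([ 56.7194, -54.9118,   4.8704]), array([  -0.06  ,   -0.0754, -113.9314]))
```

```bash
python3 -m creep '5 56.7 -54.9 4.9 0 0 -114;5 56.7 -54.9 4.9 0 0 -114;5 56.7 -54.9 4.9 0 0 -114;5 56.7 -54.9 4.9 0 0 -114;5 56.7 -54.9 4.9 0 0 -114'; python3 -c "
from h import *
print(rel([.5563,.1335,.2],45),telemetry.observe()['joints'])"
```

```text
clock: 0.72
position: [0.3562, -0.2983, 0.2292]
ee_rot: [2.49, 1.915, -0.0]
force: [1.6, -0.5, 0.1]
width: 0.554
gripper_force: 0.0
(array([46.8643,  8.2604,  2.9136]), array([ -0.0014,   0.0138, -59.8648])) [ 0.8374  0.2164 -0.3012  1.9553  0.077   0.9805  0.2405]
```

```bash
python3 -m creep '5 46.9 8.3 2.9 0 0 -60;5 46.9 8.3 2.9 0 0 -60;5 46.9 8.3 2.9 0 0 -60;5 46.9 8.3 2.9 0 0 -60;5 46.9 8.3 2.9 0 0 -60'; python3 -c "
from h import *
print(rel([.5563,.1335,.13],45),telemetry.observe()['joints'])"
```

```text
clock: 1.35
position: [0.4893, -0.0165, 0.2102]
ee_rot: [1.357, 2.833, -0.0]
force: [1.8, -0.7, -1.4]
width: 0.544
gripper_force: 0.0
(array([ 7.4887, 14.6183,  8.0208]), array([-0.0068,  0.0195, -6.1813])) [ 0.4191  0.3247 -0.6195  1.9077  0.2256  0.9783  0.3748]
```

```bash
python3 -m creep '5 7.5 14.6 8 0 0 -6.2;5 7.5 14.6 8 0 0 -6.2;5 7.5 14.6 8 0 0 -6.2;5 7.5 14.6 8 0 0 -6.2;5 7.5 14.6 8 0 0 -6.2'; python3 - <<'E'
from h import *
print(rel([.5563,.1335,.069],45),telemetry.observe()['joints'])
i=vision.camera_info("wrist"); im=vision.get_image("wrist")[...,::-1].copy()
for P,c in(([.5563,.1335,.081],(0,0,255)),([.6174,.068,.037],(0,255,0)),(telemetry.observe()["position"]+[0,0,-.022],(255,0,0))):
    q=project(P,"wrist",i)[0]; print(q); cv2.drawMarker(im,tuple(int(v) for v in q),c,0,12)
cv2.imwrite("pics/w1.png",im)
E
```

```text
clock: 1.98
position: [0.5561, 0.131, 0.1299]
ee_rot: [-1.209, -2.899, 0.002]
force: [0.8, -0.3, -0.0]
width: 0.543
gripper_force: 0.0
(array([0.1567, 0.2008, 6.0876]), array([-0.0838, -0.0182, -0.2854])) [ 0.0935  0.5498 -0.5945  1.8039  0.3813  0.9059  0.108 ]
[329.7235 276.0308]
[325.2793 362.3917]
[325.3535 303.0549]
```

View pics/w1.png

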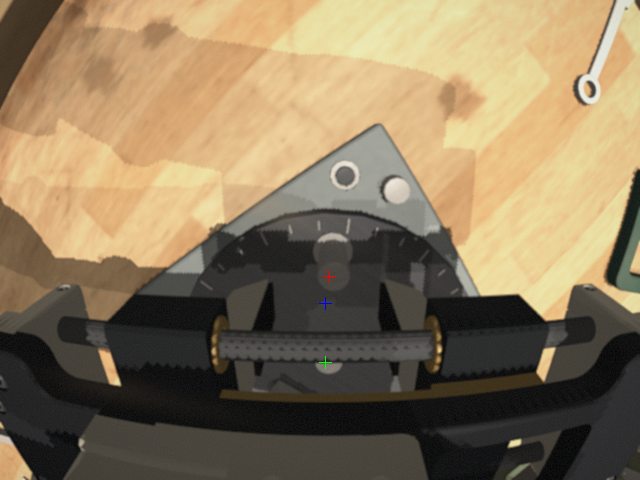

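The projected post top (330,276) and hub (325,362) both land on what the picture shows, with the post top at about (333,277). I'll descend and grip.

```bash
python3 -m creep '5 0.2 0.2 3 0 0 0;5 0.2 0.2 6.1 0 0 0;5 0.2 0.2 6.1 0 0 0;1 0.2 0.2 6.1 0 0 0;1 0.2 0.2 6.1 0 0 0' 15;  python3 -m creep '1 0 0 0 0 0 0;1 0 0 0 0 0 0;1 0 0 0 0 0 0' 15; python3 - <<'E'
from h import *
o=telemetry.observe(); c=np.array([.6174,.068]); p=o["position"]
print(o['joints'],"r,ang",np.hypot(*(p[:2]-c)),np.degrees(np.arctan2(p[1]-c[1],p[0]-c[0])))
a0=np.arctan2(p[1]-c[1],p[0]-c[0])
for k in(9,18,27,36,45):
    a=a0+np.radians(k); q=[c[0]+.09*np.cos(a),c[1]+.09*np.sin(a),p[2]]; print(k,*rel(q,45+k))
E
```

```text
clock: 2.65
position: [0.5574, 0.1342, 0.0709]
ee_rot: [1.21, 2.897, 0.002]
force: [-0.0, -0.3, -0.5]
width: 0.378
gripper_force: 0.0
clock: 3.02
position: [0.557, 0.1346, 0.0701]
ee_rot: [1.209, 2.898, 0.001]
force: [-0.4, -0.3, 5.8]
width: 0.194
gripper_force: 15.0
[ 0.0542  0.6252 -0.5512  1.8505  0.4465  0.7899  0.0474] r,ang 0.08992349457420477 132.17304731531635
9 [-0.0408 -1.4111 -0.0016] [ 0.0642  0.0458 -9.2944]
18 [-0.3095 -2.7976 -0.0031] [  0.0606   0.0509 -18.2944]
27 [-0.7918 -4.1249 -0.0043] [  0.0567   0.0558 -27.2944]
36 [-1.4758 -5.3605 -0.0053] [  0.0525   0.0605 -36.2944]
45 [-2.3446 -6.4739 -0.006 ] [  0.0481   0.0651 -45.2944]
```

```bash
python3 -m creep '1 -0.05 -1.4 0 0 0 -9;1 -0.3 -2.8 0 0 0 -18;1 -0.8 -4.1 0 0 0 -27;1 -1.5 -5.35 0 0 0 -36;1 -1.5 -5.35 0 0 0 -36' ; python3 - <<'E'
from h import *
o=telemetry.observe(); c=np.array([.6174,.068]); p=o["position"]
print(o['joints'],o["ft_torque"],"r,ang",np.hypot(*(p[:2]-c)),np.degrees(np.arctan2(p[1]-c[1],p[0]-c[0])))
for A in(177,185,193,198,201,203,205,207):
    a=np.radians(A); q=[c[0]+.09*np.cos(a),c[1]+.09*np.sin(a),p[2]]; print(A,*rel(q,45+A-132.2))
E
```

```text
clock: 3.65
position: [0.5303, 0.0845, 0.07]
ee_rot: [0.255, 3.129, -0.001]
force: [4.5, -1.6, 3.2]
width: 0.197
gripper_force: 15.0
[ 0.2533  0.6271 -0.7198  1.9315  0.574   0.7961  0.6204] [-0.367  -0.8872  0.0981] r,ang 0.08863819677243698 169.24968096759002
177 [ 0.0846 -1.212   0.    ] [-0.0206  0.1309 -9.104 ]
185 [-0.14   -2.4473  0.0008] [ -0.0298   0.1295 -17.104 ]
193 [-0.5343 -3.6394  0.0019] [ -0.0389   0.1277 -25.104 ]
198 [-0.8637 -4.3521  0.0028] [ -0.0446   0.1263 -30.104 ]
201 [-1.0908 -4.765   0.0034] [ -0.048    0.1254 -33.104 ]
203 [-1.254  -5.0334  0.0038] [ -0.0503   0.1248 -35.104 ]
205 [-1.4265 -5.296   0.0042] [ -0.0526   0.1241 -37.104 ]
207 [-1.608  -5.5524  0.0047] [ -0.0548   0.1234 -39.104 ]
```

```bash
python3 -m creep '1 0.05 -1.2 0 0 0 -8;1 -0.1 -2.4 0 0 0 -16;1 -0.5 -3.6 0 0 0 -24;1 -1.1 -4.75 0 0 0 -32;1 -1.1 -4.75 0 0 0 -32' ; python3 - <<'E'
from h import *
o=telemetry.observe(); c=np.array([.6174,.068]); p=o["position"]
print(o['joints'],o["ft_torque"],"r,ang",np.hypot(*(p[:2]-c)),np.degrees(np.arctan2(p[1]-c[1],p[0]-c[0])))
for A in(203,205,207):
    a=np.radians(A); q=[c[0]+.09*np.cos(a),c[1]+.09*np.sin(a),p[2]]; print(A,*rel(q,45+A-132.2))
E
```

```text
clock: 4.28
position: [0.5345, 0.037, 0.07]
ee_rot: [-0.617, 3.076, 0.001]
force: [6.4, 1.1, 2.4]
width: 0.192
gripper_force: 15.0
[ 0.4315  0.6767 -0.8601  1.929   0.6821  0.8519  1.1733] [ 0.2954 -1.3385  0.0776] r,ang 0.08849512251291644 -159.51518848504222
203 [ 0.1569 -0.3892 -0.0006] [-0.0132  0.2194 -3.1051]
205 [ 0.1498 -0.7033 -0.0005] [-0.0171  0.2192 -5.1051]
207 [ 0.1317 -1.0169 -0.0004] [-0.0209  0.2189 -7.1051]
```

```bash
python3 -m creep '1 0.1 -0.3 0 0 0 -2;1 0.1 -0.5 0 0 0 -3;1 0.1 -0.7 0 0 0 -4;1 0.1 -0.7 0 0 0 -4' ; python3 - <<'E'
from h import *
o=telemetry.observe(); c=np.array([.6174,.068]); p=o["position"]
print(o["ft_torque"],"r,ang",np.hypot(*(p[:2]-c)),np.degrees(np.arctan2(p[1]-c[1],p[0]-c[0])))
E
```

```text
clock: 4.78
position: [0.5362, 0.0326, 0.0701]
ee_rot: [-0.725, 3.052, 0.004]
force: [7.5, 6.0, -3.1]
width: 0.195
gripper_force: 15.0
[ 1.2607 -1.6535 -0.0478] r,ang 0.08853621822802685 -156.46207959157036
```

```bash
python3 -m creep '1 0 -0.2 0 0 0 0;1 0 -0.4 0 0 0 0;1 0 -0.4 0 0 0 0' ; python3 - <<'E'
from h import *
o=telemetry.observe(); c=np.array([.6174,.068]); p=o["position"]
print(o["ft_torque"],"r,ang",np.hypot(*(p[:2]-c)),np.degrees(np.arctan2(p[1]-c[1],p[0]-c[0])))
E
```

```text
clock: 5.15
position: [0.5363, 0.0325, 0.0701]
ee_rot: [-0.729, 3.052, 0.011]
force: [1.8, 16.3, -2.4]
width: 0.195
gripper_force: 15.0
[ 3.2443 -0.4121 -0.0799] r,ang 0.0885238681557333 -156.36848218394206
```

```bash
python3 -m creep '5 0 0.2 0 0 0 0;5 0 0.2 0 0 0 0;5 0 0.2 -4 0 0 0;7 0 0.2 -9 0 0 0;7 0 0.2 -9 0 0 0';  python3 - <<'E'
from h import *
print(telemetry.observe()['joints'],rel([.5787,-.2914,.15],104.5))
E
```

```text
clock: 5.78
position: [0.5367, 0.0289, 0.1627]
ee_rot: [-0.722, 3.052, -0.002]
force: [0.0, -0.1, 0.0]
width: 0.687
gripper_force: 0.0
[ 0.5312  0.5756 -0.9775  1.8413  0.5596  1.0229  1.3602] (array([ 10.6077, -30.5134,   1.2936]), array([-0.1165,  0.2851, 12.1316]))
```

```bash
python3 -m creep '7 10.6 -30.5 1 0 0 12;7 10.6 -30.5 1 0 0 12;7 10.6 -30.5 1 0 0 12;7 10.6 -30.5 1 0 0 12;7 10.6 -30.5 1 0 0 12'; python3 -m creep '7 0 0 0 0 0 0;7 0 0 0 0 0 0'; python3 - <<'E'
from h import *
print(telemetry.observe()['joints'],rel([.5787,-.2914,.15],104.5))
i=vision.camera_info("wrist"); im=vision.get_image("wrist")[...,::-1].copy(); cv2.imwrite("pics/w2.png",im)
import pickle; pickle.dump(i,open("w2.pkl","wb"))
cv2.imwrite("pics/top2.png",vision.get_image("top")[...,::-1])
t=cv2.resize(cv2.imread("pics/top2.png")[145:290,240:540],None,fx=2.6,fy=2.6,interpolation=cv2.INTER_CUBIC)
w=cv2.resize(im[200:450,100:560],(400,217)); c=np.zeros((600,800,3),np.uint8); c[:377,:780]=t; c[380:597,:400]=w; cv2.imwrite("pics/v2.png",c)
E
```

```text
clock: 6.4
position: [0.5749, -0.2837, 0.1486]
ee_rot: [0.4, -3.114, 0.0]
force: [1.9, 0.2, -0.6]
width: 0.76
gripper_force: 0.0
clock: 6.65
position: [0.5751, -0.2806, 0.1487]
ee_rot: [0.401, -3.115, -0.002]
force: [-0.4, 0.6, 0.9]
width: 0.763
gripper_force: 0.0
[ 0.9031  0.7112 -0.8648  1.5957  0.5857  1.1141  1.7177] (array([-0.079 , -1.1324, -0.128 ]), array([ 0.0735, -0.0686,  0.1559]))
```

View pics/v2.png

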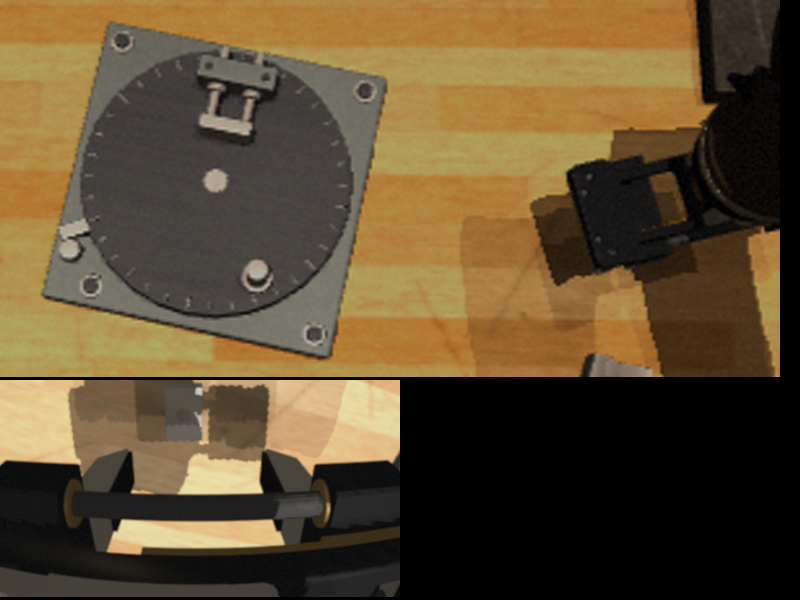

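The top view shows the table lug against its stop pin, the pad facing up the picture at about (226,128) in the crop, and the post free. The wrist view shows the block at about (310,237) in the full picture. I'll check the block corners there.

```bash
python3 - <<'E'
from h import *
import pickle
i=pickle.load(open("w2.pkl","rb")); im=cv2.imread("pics/w2.png")
c=np.array([.5787,-.2914]); y=np.radians(14.3); L=np.array([np.cos(y),np.sin(y)]); W=np.array([-L[1],L[0]])
q=np.array([[*(c+a*.024*L+b*.016*W),.02] for a,b in((1,1),(1,-1),(-1,-1),(-1,1))]); uv=project(q,"wrist",i); print(uv)
k=im[180:300,250:370].copy(); k=cv2.resize(k,None,fx=5,fy=5,interpolation=cv2.INTER_CUBIC)
cv2.polylines(k,[((uv-[250,180]+.5)*5).astype(int)],True,(0,0,255),1); cv2.imwrite("pics/v3.png",cv2.convertScaleAbs(k,alpha=1.5))
E
```

```text
[[331.8756 267.1685]
 [290.0642 266.8795]
 [288.5791 205.3546]
 [332.5487 205.4787]]
```

View pics/v3.png

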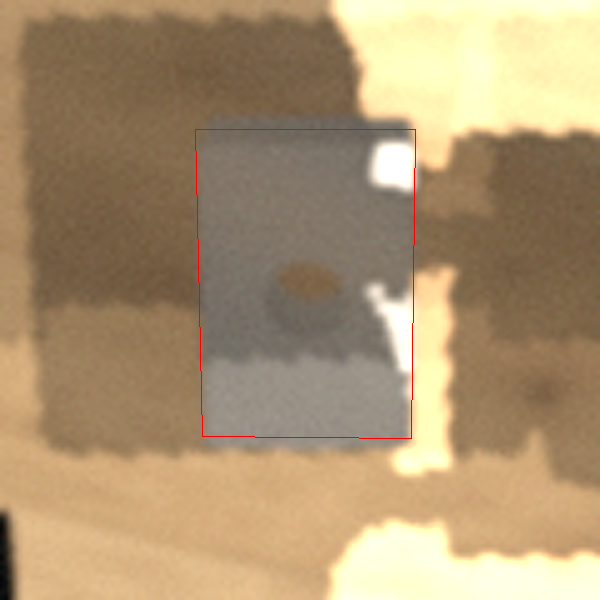

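The projected outline matches the block to about 1 mm, so I'll descend and grip.

```bash
python3 -m creep '7 -0.1 -1.1 5 0 0 0;7 -0.1 -1.1 10 0 0 0;7 -0.1 -1.1 12.2 0 0 0;7 -0.1 -1.1 12.2 0 0 0' 40; python3 -c "
from h import *
print(rel([.5787,-.2914,.0255],104.3))"
```

```text
clock: 7.25
position: [0.5791, -0.29, 0.027]
ee_rot: [0.404, -3.114, -0.002]
force: [-0.6, -1.1, 0.1]
width: 0.762
gripper_force: 0.0
(array([ 0.0774, -0.1279,  0.1527]), array([ 0.0907, -0.0889,  0.4963]))
```

```bash
python3 -m creep '2 0 -0.1 0.1 0 0 0;2 0 -0.1 0.1 0 0 0;2 0 -0.1 0.1 0 0 0;2 0 -0.1 0.1 0 0 0;2 0 -0.1 0.1 0 0 0' 50; python3 -m creep '2 0 0 0 0 0 0;2 0 0 -3 0 0 0;2 0 0 -8 0 0 0;2 0 0 -11 0 0 0;2 0 0 -11 0 0 0';python3 - <<'E'
from h import *
f=np.radians(-11); X=np.array([np.cos(f),np.sin(f)]); c=np.array([.6174,.068]); q=c-.015*X
print(rel([*q,.13],79))
# pad in top2 crop: front/back top edges at z=.070
cr=lambda p:(np.array(p)+.5)/2.6+[240,145]-.5
P=cast(cr([[206,115],[256,125],[199,127],[250,140]]),.07)[:,:2]-c; Y=np.array([-X[1],X[0]]); print(np.c_[P@X,P@Y])
E
```

```text
clock: 7.88
position: [0.5799, -0.2924, 0.0271]
ee_rot: [-0.402, 3.116, -0.001]
force: [-0.3, 0.1, 3.7]
width: 0.348
gripper_force: 50.0
clock: 8.5
position: [0.5812, -0.2924, 0.1392]
ee_rot: [-0.401, 3.112, -0.003]
force: [-0.2, -0.3, -0.3]
width: 0.344
gripper_force: 50.0
(array([-11.285 ,  34.5969,   0.8712]), array([-0.0944,  0.2238, 25.6927]))
[[ 0.0462  0.0176]
 [ 0.0462 -0.0245]
 [ 0.035   0.0211]
 [ 0.0327 -0.0223]]
```

```bash
python3 -m creep '2 -11.3 34.6 0 0 0 25.7;2 -11.3 34.6 0 0 0 25.7;2 -11.3 34.6 0 0 0 25.7;2 -11.3 34.6 0 0 0 25.7;2 -11.3 34.6 0 0 0 25.7'; python3 - <<'E'
from h import *
f=np.radians(-11); X=np.array([np.cos(f),np.sin(f)]); c=np.array([.6174,.068]); q=c-.015*X
print(rel([*q,.13],79),telemetry.observe()["joints"])
E
```

```text
clock: 9.12
position: [0.5975, 0.0212, 0.1354]
ee_rot: [-0.301, -3.126, 0.001]
force: [0.5, -0.3, -0.5]
width: 0.345
gripper_force: 50.0
(array([0.4441, 4.976 , 0.5336]), array([-0.0456, -0.0848, -0.0196])) [ 0.3852  0.6306 -0.766   1.7227  0.5076  0.9993  0.8102]
```

```bash
python3 -m creep '2 0.4 5 0.5 0 0 0;2 0.4 5 0.5 0 0 0;2 0.4 5 0.5 0 0 0;2 0.4 5 0.5 0 0 0'; python3 - <<'E'
from h import *
f=np.radians(-11); X=np.array([np.cos(f),np.sin(f)]); c=np.array([.6174,.068]); q=c-.015*X
print(rel([*q,.062],79))
i=vision.camera_info("wrist"); w=vision.get_image("wrist")[...,::-1]; s=vision.get_image("scene")[...,::-1]
cv2.imwrite("pics/w4.png",w);cv2.imwrite("pics/s4.png",s)
a=cv2.resize(w[200:450,120:520],(400,250)); o=np.zeros((600,800,3),np.uint8); o[:250,:400]=a
t=cv2.imread("pics/top2.png"); Y=np.array([-X[1],X[0]])
k=cv2.resize(t[160:230,300:360],None,fx=6,fy=6,interpolation=cv2.INTER_CUBIC)
for z,col in((.07,(0,0,255)),):
    P=np.array([[*(c+a*X+b*Y),z] for a,b in((.035,.022),(.035,-.022),(.047,-.022),(.047,.022))]); cv2.polylines(k,[((project(P)-[300,160]+.5)*6).astype(int)],True,col,1)
o[:420,420:780]=k
o[260:600,:400]=cv2.resize(s[180:350,260:460],(400,340)); cv2.imwrite("pics/v4.png",o)
E
```

```text
clock: 9.62
position: [0.6038, 0.0674, 0.131]
ee_rot: [-0.305, -3.126, 0.002]
force: [-0.3, 0.7, -0.8]
width: 0.346
gripper_force: 50.0
(array([0.1681, 0.3254, 6.8964]), array([-0.0776, -0.046 , -0.1414]))
```

View pics/v4.png

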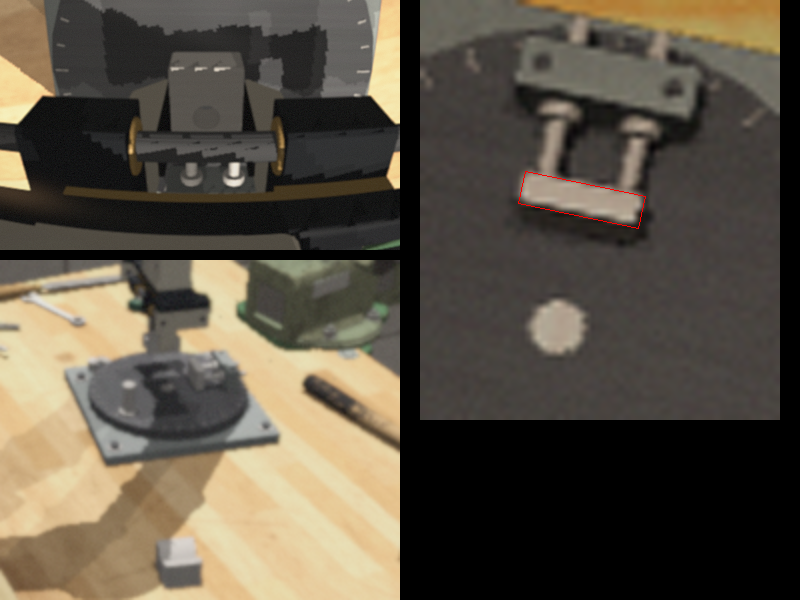

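The pad overlay fits the picture to within about half a millimetre, and the held block sits centred in the gripper. The fence rods appear about 6 px right of centre, which agrees with the 3 mm of lateral shift still to do.

```bash
python3 -m creep '2 0.2 0.3 2 0 0 0;2 0.2 0.3 5 0 0 0;2 0.2 0.3 6.4 0 0 0;2 0.2 0.3 6.6 0 0 0;2 0.2 0.3 6.6 0 0 0'; python3 - <<'E'
from h import *
f=np.radians(-11); X=np.array([np.cos(f),np.sin(f)]); c=np.array([.6174,.068]); q=c-.015*X
print(rel([*q,.0631],79))
E
```

```text
clock: 10.35
position: [0.6028, 0.0731, 0.0661]
ee_rot: [0.301, 3.127, 0.001]
force: [0.4, 0.1, -0.3]
width: 0.344
gripper_force: 50.0
(array([-0.0322, -0.2266,  0.2989]), array([0.0264, 0.0258, 0.001 ]))
```

```bash
python3 -m creep '2 0 -0.2 0.1 0 0 0;2 0 -0.2 0.2 0 0 0;2 0 -0.2 0.25 0 0 0;2 0 -0.2 0.25 0 0 0'; python3 - <<'E'
from h import *
f=np.radians(-11); X=np.array([np.cos(f),np.sin(f)]); c=np.array([.6174,.068]); q=c-.015*X
print(rel([*q,.0631],79))
E
python3 -m creep '2 0 0 0.1 0 0 0;2 0 0 0.1 0 0 0';python3 - <<'E'
from h import *
f=np.radians(-11); X=np.array([np.cos(f),np.sin(f)]); c=np.array([.6174,.068]); q=c-.015*X
print(rel([*q,.0631],79))
E
```

```text
clock: 10.85
position: [0.6021, 0.0709, 0.0633]
ee_rot: [0.301, 3.127, -0.0]
force: [-0.2, -0.1, -0.2]
width: 0.339
gripper_force: 50.0
(array([-0.0519,  0.0091,  0.0168]), array([-0.0005,  0.0068, -0.0036]))
clock: 11.1
position: [0.6022, 0.0709, 0.0631]
ee_rot: [0.301, 3.127, -0.001]
force: [-3.1, -0.3, 7.9]
width: 0.342
gripper_force: 50.0
(array([-0.0446,  0.0009, -0.0021]), array([-0.0206,  0.0377, -0.0007]))
```

```bash
python3 -m creep '2 -0.5 0 -0.07 0 0 0;2 -1 0 -0.07 0 0 0;2 -1.5 0 -0.07 0 0 0;2 -2 0 -0.07 0 0 0;2 -2 0 -0.07 0 0 0'; cat >> h.py <<'E'
def st():
    f=np.radians(-11); X=np.array([np.cos(f),np.sin(f)]); Y=np.array([-X[1],X[0]]); o=telemetry.observe(); d=o["position"][:2]-[.6174,.068]
    y=R.from_rotvec(o["ee_rot"]).as_matrix()[:,1]
    print("TCP along %.4f lateral %.4f z %.4f | F along %.1f lat %.1f z %.1f | yaw %.2f"%(d@X,d@Y,o["position"][2],o["force"][:2]@X,o["force"][:2]@Y,o["force"][2],np.degrees(np.arctan2(y[1],y[0]))),o["ft_torque"])
E
python3 -c "
from h import *
st()"
python3 -m creep '2 -0.3 0 0 0 0 0;2 -0.3 0 0 0 0 0;2 -0.3 0 0 0 0 0'; python3 -c "
from h import *
st()"
```

```text
clock: 11.72
position: [0.6226, 0.0672, 0.0631]
ee_rot: [0.302, 3.126, 0.001]
force: [0.3, 0.4, 2.5]
width: 0.342
gripper_force: 50.0
TCP along 0.0053 lateral 0.0002 z 0.0631 | F along 0.2 lat 0.5 z 2.5 | yaw 78.98 [ 0.0928 -0.2305  0.0339]
clock: 12.1
position: [0.6247, 0.0668, 0.0631]
ee_rot: [0.301, 3.127, 0.0]
force: [-1.9, 0.6, 4.7]
width: 0.34
gripper_force: 50.0
TCP along 0.0074 lateral 0.0002 z 0.0631 | F along -2.0 lat 0.3 z 4.7 | yaw 79.01 [ 0.2147  0.2657 -0.0032]
```

```bash
for i in 1 2; do python3 -m creep '2 -0.2 0 -0.01 0 0 0;2 -0.4 0 -0.02 0 0 0;2 -0.4 0 -0.02 0 0 0' >/dev/null; python3 -c "
from h import *
st()"; done
```

```text
TCP along 0.0116 lateral -0.0000 z 0.0631 | F along -2.4 lat 0.1 z 4.1 | yaw 78.99 [ 0.2163  0.1679 -0.0527]
TCP along 0.0150 lateral -0.0000 z 0.0631 | F along -5.2 lat 0.3 z 4.3 | yaw 79.01 [0.381  0.8036 0.0023]
```

```bash
for i in 1 ; do python3 -m creep '2 -0.2 0 -0.02 0 0 0;2 -0.4 0 -0.03 0 0 0;2 -0.4 0 -0.03 0 0 0' >/dev/null; python3 -c "
from h import *
st()"; done;  python3 -m creep '2 -0.2 0 0 0 0 0;2 -0.2 0 0 0 0 0;2 -0.2 0 0 0 0 0' >/dev/null; python3 - <<'E'
from h import *
st()
t=vision.get_image("top")[...,::-1]; w=vision.get_image("wrist")[...,::-1]; s=vision.get_image("scene")[...,::-1]
o=np.zeros((600,800,3),np.uint8)
o[:280,:400]=cv2.resize(t[150:220,290:390],(400,280),interpolation=cv2.INTER_CUBIC)
o[:250,400:]=w[200:450,120:520]
f=np.radians(-11); X=np.array([np.cos(f),np.sin(f)]); u=project([*(np.array([.6174,.068])+.04*X),.05],"scene")[0].astype(int); print(u)
o[290:590,:400]=cv2.resize(s[u[1]-37:u[1]+38,u[0]-50:u[0]+50],(400,300),interpolation=cv2.INTER_CUBIC); cv2.imwrite("pics/v5.png",o); cv2.imwrite("pics/s5.png",s); cv2.imwrite("pics/t5.png",t)
E
```

```text
TCP along 0.0182 lateral -0.0001 z 0.0631 | F along -7.2 lat 0.2 z 4.2 | yaw 79.02 [ 0.4514  1.3237 -0.0338]
TCP along 0.0195 lateral -0.0001 z 0.0631 | F along -8.8 lat -0.5 z 6.2 | yaw 79.04 [ 0.5004  1.802  -0.103 ]
[356 237]
```

View pics/v5.png

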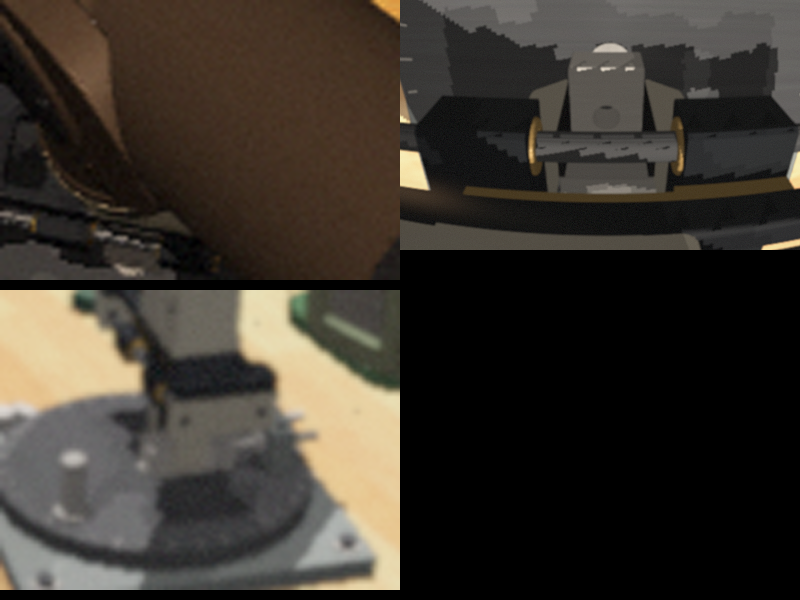

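The wrist view shows the block (crop columns 570–643) end-on against the pad (561–667), partly hidden by the fingers. Force and travel agree on a contact point at about 0.0117, so I'll push the last 2 mm or so.

```bash
python3 -m creep '2 -0.15 0 -0.02 0 0 0;2 -0.3 0 -0.04 0 0 0;2 -0.3 0 -0.04 0 0 0;2 -0.3 0 -0.04 0 0 0' >/dev/null; python3 -c "
from h import *
st()"; python3 -m creep '2 0 0 -0.02 0 0 0;2 0 0 -0.02 0 0 0;2 0 0 -0.02 0 0 0;2 0 0 -0.02 0 0 0'; python3 -c "
from h import *
st()"
```

```text
TCP along 0.0218 lateral -0.0001 z 0.0631 | F along -10.4 lat 0.3 z 5.1 | yaw 79.05 [ 0.6015  2.0997 -0.1049]
clock: 14.75
position: [0.6388, 0.0637, 0.0632]
ee_rot: [-0.299, -3.122, 0.001]
force: [-10.2, 2.6, 3.8]
width: 0.342
gripper_force: 50.0
TCP along 0.0218 lateral -0.0001 z 0.0632 | F along -10.6 lat 0.6 z 3.8 | yaw 79.05 [ 0.6358  2.0487 -0.0739]
```

```bash
python3 -m creep '2 0 0 0 0 0 0;2 0 0 0 0 0 0;2 0 0 0 0 0 0;2 0 0 0 0 0 0' >/dev/null; python3 -c "
from h import *
from cell import job
st(); print(job.sign_off())"
```

```text
TCP along 0.0218 lateral -0.0001 z 0.0632 | F along -10.6 lat 1.1 z 3.3 | yaw 79.05 [ 0.5873  1.978  -0.083 ]
the job is handed in; nothing more can be done
None
```

The job is handed in at about 15 s: the table is at its stop and the gripper holds the block flat, square and centred against the pad with a steady push of about 10.6 N (including some table friction); the 10 mm of pad travel is worked out from force and arm position, as the hand hid the gap from the cameras.

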